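Fit up a weld flange and its cap on the stud plate

ROBOT

A 6-joint arm with a two-finger parallel gripper is mounted at the origin on the work surface. World frame = base frame: x ahead of the robot, y to its left, z up, the work surface at z = 0. Lengths are in m, angles in rad, forces in N, time in s.
With the tool pointing down it reaches from about 0.3 to 0.875 m from the base axis. Payload 4.2 kg.
Tool frame: the origin (TCP) lies on the centre line of the jaws, within the pads' length; the fingertips stand 19 mm ahead of it and the grasp point (between the pads) is the TCP; z points along the fingers, x is the direction in which the jaws open and shut, and the axes are right-handed (so a half turn about z gives the same grasp; the last joint's range is limited). The gripper opens to 85 mm and grips with 20 to 120 N. Pads are 22 mm wide; open, the fingers measure 114 mm over their backs; the gripper's body (76 mm by 85 mm) begins 54 mm behind the grasp point. The pads swing forward as they close: fully open they stand 13 mm farther back than shut.
Start: joints at [-1.152, 0.32, 1.565, -0, 1.257, -0.02], TCP at [0.244, -0.521, 0.25] pointing down, gripper open.
Joint ranges: [-3.11, 3.11], [-0.84, 2.01], [0.21, 2.61], [-1.34, 4.49], [0.05, 2.63], [-2.56, 2.56]. Speed limits (rad/s): [2.57, 2.57, 3.14, 3.14, 3.14, 3.14].

INTERFACE

Orientations are given as a rotation vector (axis times angle).
In Python, from cell import arm gives the robot as it stands.
- The arm moves only by the tool send_rows, never from a script. Its argument "commands" is one flat list of numbers, 5 for each row, row after row: the closure in counts, from 0 (fully open) to 255 (shut), then the shift along the tool's x, y, z in mm, then the turn about the tool's z in rad. A call has 1 to 20 rows; each row shifts and turns the pose as measured when the row begins, along the tool's axes as they then stand; what a row does not reach is not made up. A row lasts 1/8 s, in which the tool goes at most 62.5 mm and 10.7 degrees, less where a joint would pass 70% of its speed; a pose out of reach is approached as far as the arm can. A call is refused whole if a number of a shift passes 62.5 or a number of a turn 0.188, either way. A call with a gripper value outside its range is refused whole. The fingers move at their own pace and stop on an object; "grip_force" is the grip in N (left out, the last holds). Time passes only in rows, so rows that do not move let the fingers close. It gives the time, the measured TCP pose, the force and the opening at its end, in the units of the state.
- arm.state(): the state, without advancing time (a new reading comes with each control period).
- arm.capture(name): name is "scene" or "top" or "wrist"; returns the picture (420x560x3 uint8, red, green, blue); there is no depth.
- arm.calibration(name): a dict with "fx", "fy", "cx", "cy" (pixels), "k1" (the pictures are not rectified: a ray, as slopes to the right and down, at radius r is drawn at 1 + k1 r^2 times it, then the intrinsics apply), "rvec" (rotation vector, rad) and "tvec" (3), from world to camera coordinates, as OpenCV has them. Camera axes: x right, y down, z forward; pixel columns grow to the right and rows downward; lengths in m; the calibration is good to about 2 mm. A picture is of the moment at which its call begins: read the wrist's pose just before it. calibration takes no time and is no camera call; for the wrist camera it gives the pose at the moment of the call.
- arm.sign_off(): hands the job in, once; it reports no verdict.
The state is a dict: "clock": time; "joint_positions": joint angles; "joint_vel": joint speeds; "joint_efforts": joint torques, N m; "tcp_pos": TCP position; "tcp_rot": TCP orientation; "contact_force": force on the tool from outside, world axes, zero at the start; "ft_torque": the same for the moment, N m; "finger_gap": finger opening in m.
Only numpy, scipy, OpenCV 4.12 (cv2) and the standard library are available. Lean on these libraries where they do the work, as an engineer would, in place of code of your own. Each camera call takes 0.05 s, during which the arm holds its last target.

TASK

Take the aluminium flange whose bolt holes match the three studs of the blue stud plate and seat it, face down, fully home over the centring spigot and studs; then set the orange flanged cap, open face down, over the neck of that flange until its brim sits flush on the flange's shoulder. Lower both parts gently, do not let them drop, let go of them, and leave the other flange, the tools and the steel offcut where they lie.

Things in the scene. Friction and masses are not known exactly. Their poses are not given: they have to be found in the camera images.
- plate_top (a point): Centre of the top face of the fixed blue stud plate (disc 170 mm across, 15 mm thick); z up, x towards one stud. A steel centring spigot 37 mm across stands 30 mm above this face at the centre (top 6 mm tapered). Three brass studs 10 mm across stand 20 mm above the face (top 5 mm tapered), 48 mm from the centre, at 0, 120 and 240 degrees from x.
- flange3_mid (a point): Mid-point of the loose aluminium THREE-hole flange, on its axis, 33 mm above its underside; z up, x towards a hole. Disc 120 mm across, 12 thick, 14 mm holes 48 mm from the axis 120 degrees apart; hub 72 across up to a flat shoulder 24 above the underside; neck 48 across up to 66 (top 4 tapered); bore 40 through. 0.4 kg. Face down; take it by the neck. Seated: this point 33 mm above plate_top.
- flange4_mid (a point): Same point of the other aluminium flange: the same in all sizes but with FOUR 14 mm bolt holes, 90 degrees apart, x towards one of them; it does not fit the studs and is to be left alone.
- cap_mid (a point): Mid-point of the loose orange cap, on its axis, 26.5 mm above its underside; z up. Hat-shaped, 53 mm high: brim 100 across, 8 thick at the bottom, crown 60 across, closed on top; socket open below, 51 across, 45 deep. About 0.3 kg. Lies open face down; take it by the crown. Seated: brim on the shoulder, this point 17.5 mm above flange3_mid, 3 mm free over the neck.
- hammer: Bystander: hammer 240 mm long lying on the bench along its x axis (head at +x), origin under its middle.
- offcut: Bystander: bare steel plate offcut 100 x 160 x 6 mm lying flat, origin at the centre of its underside.
- striker: Bystander: wire spark striker 160 mm long, 45 mm wide and 18 mm high, lying flat, origin at about its middle on the bench.
Things that resemble listed ones, but are neither listed nor needed, are in the scene too. Leave any pink look-alike of the part that bears flange3_mid alone.

How it is judged:
By the outcome, as a careful person would: the job done as asked, in the order asked, and still so for the second after the job is handed in, with the robot touching nothing.
It also fails if it takes over 69 s, if anything falls off the work surface, if the arm or the gripper's body presses on something with over 40 N, if the wrist force passes 120 N, or if a joint passes its speed limit or range.

## Working session

There is one attempt and no reset: what is moved stays moved. The work goes in short steps, Python scripts to look and compute and a tool call to move; the robot and the scene stay as the last step left them, time stands still between calls to the robot, and variables do not carry over. Pictures are saved under pics/ and viewed, and the job is handed in when it is done.

Besides the shell and the picture viewer there is one more tool, called after "Call:" as a command line: name --argument value ..., lists and objects as JSON in quotes. send_rows: Moves the arm, as the interface text tells. Its arguments: {"type":"object","properties":{"commands":{"type":"array","items":{"type":"number"}},"grip_force":{"type":"number"}},"required":["commands"]}

```bash
ls; mkdir -p pics
python3 - <<'E'
from cell import arm
import cv2
print(arm.state())
for n in ["scene","top","wrist"]:
    c=arm.calibration(n); print(n,c)
    cv2.imwrite(f"pics/a_{n}.png",arm.capture(n)[:,:,::-1])
E
```

```text
pics
{'clock': 0.0, 'joint_positions': array([-1.15199343e+00,  3.20274475e-01,  1.56569379e+00,  1.43297830e-05,
        1.25738590e+00, -1.99896624e-02]), 'joint_vel': array([-0.00124605,  0.00041543,  0.00015687,  0.00083026, -0.00268006,
        0.00170483]), 'joint_efforts': array([-1.02756076e-03, -4.15532577e+01, -2.34164017e+01,  6.86792737e-05,
        8.22156348e-03, -5.61440601e-06]), 'tcp_pos': array([ 0.24411401, -0.52011269,  0.2494865 ]), 'tcp_rot': array([-2.65083053e+00,  1.68419282e+00,  2.29278752e-03]), 'contact_force': array([ 0.25928473,  1.3881051 , -1.02300732]), 'ft_torque': array([-0.00035746,  0.03380707,  0.01287675]), 'finger_gap': 0.08513686279290865}
scene {'fx': 521.7762385051283, 'fy': 521.7762385051283, 'cx': 273.6860010072603, 'cy': 205.40806423382185, 'k1': -0.050785836999653576, 'rvec': array([ 1.78452593,  1.81802173, -0.67759795]), 'tvec': array([-0.01421512, -0.37061341,  1.89404657])}
top {'fx': 502.66832721279263, 'fy': 502.66832721279263, 'cx': 278.47402859256295, 'cy': 210.9914523303891, 'k1': 0.023755657552540048, 'rvec': array([ 2.03987348, -2.17645622,  0.2416793 ]), 'tvec': array([0.04732589, 0.54231829, 1.47858931])}
wrist {'fx': 320.028129948494, 'fy': 320.028129948494, 'cx': 282.988666081376, 'cy': 208.4619122213404, 'k1': 0.0016761425044617398, 'rvec': array([-2.41953262,  1.53628003,  0.24525462]), 'tvec': array([-0.57371692, -0.04081051,  0.37991426])}
```

View pics/a_scene.png

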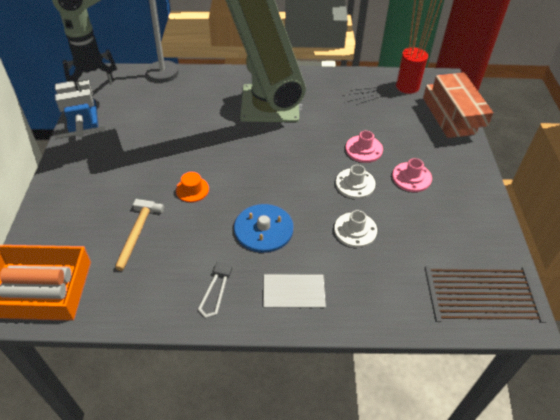

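View pics/a_top.png

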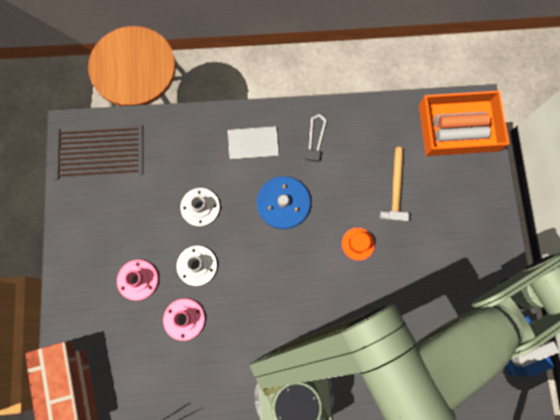

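View pics/a_wrist.png

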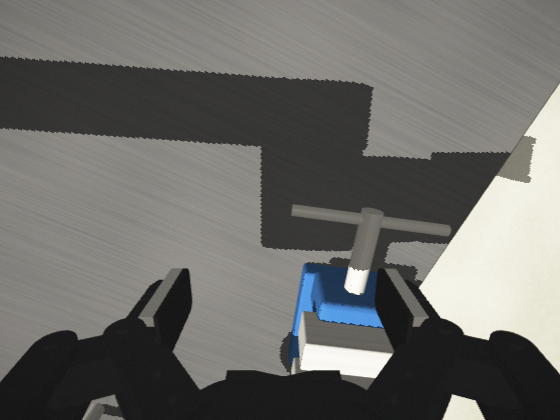

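The top picture shows the blue plate at (284,202), the orange cap at (359,244), and two bare flanges at (200,207) and (196,266). Two pink look-alikes are at (138,280) and (184,320). I'll zoom in to count holes.

```bash
cat > h.py <<'E'
import numpy as np, cv2
from scipy.spatial.transform import Rotation as R
from cell import arm
def ray(c,uv):
    uv=np.atleast_2d(np.array(uv,float)); K=np.array([[c['fx'],0,c['cx']],[0,c['fy'],c['cy']],[0,0,1]])
    n=cv2.undistortPoints(uv.reshape(-1,1,2),K,np.array([c['k1'],0,0,0,0])).reshape(-1,2)
    M=R.from_rotvec(c['rvec']).as_matrix(); d=np.c_[n,np.ones(len(n))]@M
    return -M.T@np.array(c['tvec']).ravel(), d
def onz(c,uv,z):
    o,d=ray(c,uv); return o+d*((z-o[2])/d[:,2])[:,None]
def proj(c,P):
    K=np.array([[c['fx'],0,c['cx']],[0,c['fy'],c['cy']],[0,0,1]])
    return cv2.projectPoints(np.atleast_2d(np.array(P,float)),np.array(c['rvec']),np.array(c['tvec']),K,np.array([c['k1'],0,0,0,0]))[0].reshape(-1,2)
def ell(mask,minA=100):
    cs,_=cv2.findContours(mask.astype(np.uint8),cv2.RETR_EXTERNAL,cv2.CHAIN_APPROX_NONE)
    return [(cv2.fitEllipse(cv2.convexHull(k)),cv2.contourArea(k)) for k in cs if cv2.contourArea(k)>minA]
E
python3 - <<'E'
import cv2,numpy as np
from h import *
im=cv2.imread('pics/a_top.png')
out=np.hstack([cv2.resize(im[y-30:y+30,x-30:x+30],(380,380),interpolation=cv2.INTER_CUBIC) for x,y in [(200,207),(196,266)]])
cv2.imwrite('pics/b.png',out)
out=np.hstack([cv2.resize(im[y-30:y+30,x-30:x+30],(380,380),interpolation=cv2.INTER_CUBIC) for x,y in [(284,202),(359,244)]])
cv2.imwrite('pics/b2.png',out)
c=arm.calibration('top')
for n,uv,z in [('fA',(200,207),.012),('fB',(196,266),.012),('plate',(284,202),.015),('cap',(359,244),.008)]: print(n,onz(c,uv,z))
E
```

```text
fA [[0.58378717 0.25803516 0.012     ]]
fB [[0.39810211 0.27601565 0.012     ]]
plate [[ 0.58217484 -0.00793416  0.015     ]]
cap [[ 0.43430504 -0.23247971  0.008     ]]
```

View pics/b.png

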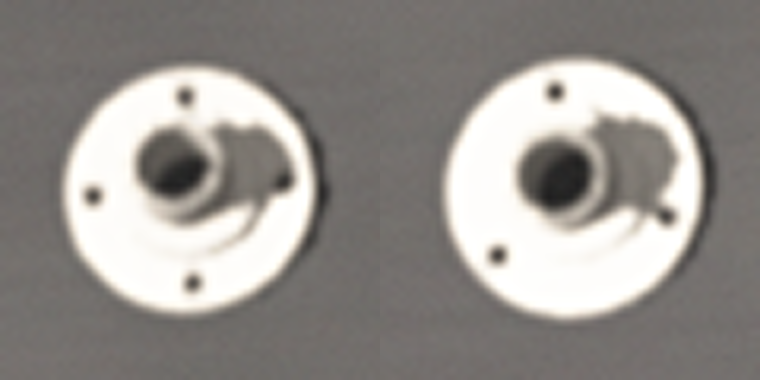

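View pics/b2.png

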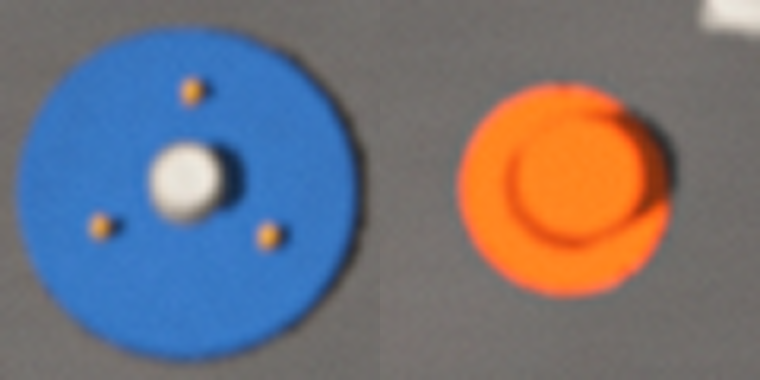

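Flange B at (196,266) has three holes and is the target. The other, at (200,207), has four. Next I'll measure positions and angles.

Run:
```python
from h import *
im=cv2.imread('pics/a_top.png'); hsv=cv2.cvtColor(im,cv2.COLOR_BGR2HSV); c=arm.calibration('top')
s=380/60
def hol(l,x,y,ox=0): return [((a-ox)/s+x-30-.4,b/s+y-30-.4) for a,b in l]
H=onz(c,hol([(555,92),(497,256),(667,215)],196,266,380),.012)
S=onz(c,hol([(191,91),(101,227),(268,236)],284,202),.034)
for n,P in (('holes',H),('studs',S)):
    m=P[:,:2].mean(0); d=P[:,:2]-m
    a=np.degrees(np.arctan2(d[:,1],d[:,0])); print(n,m,np.linalg.norm(d,axis=1),a,np.mod(a,120))
B=(hsv[...,0]>95)&(hsv[...,0]<125)&(hsv[...,1]>110); B[:,:230]=0;B[:,320:]=0;B[250:]=0
O=(hsv[...,0]<15)&(hsv[...,1]>150); O=O.copy();O[:215]=0;O[275:]=0;O[:,:330]=0;O[:,390:]=0
W=(hsv[...,2]>170)&(hsv[...,1]<60); W=W.copy(); W[:235]=0;W[300:]=0;W[:,:170]=0;W[:,225:]=0
for n,M,z in (('plate',B,.015),('cap',O,.008),('f3',W,.012)):
    for e,A in ell(M,400): print(n,e,A,onz(c,e[0],z)[0])
q=arm.state(); print(R.from_rotvec(q['tcp_rot']).as_matrix().round(3))
```

```text
holes [0.40062212 0.27569489] [0.04784206 0.04862504 0.04796991] [   8.98078912  129.34866262 -110.02384578] [8.98078912 9.34866262 9.97615422]
studs [ 0.58193013 -0.00477807] [0.04781286 0.04742942 0.04775227] [  -6.41734247  113.40200076 -126.90575342] [113.58265753 113.40200076 113.09424658]
plate ((283.2586364746094, 202.0802764892578), (52.28176498413086, 54.018680572509766), 82.89022064208984) 2155.0 [ 0.58206547 -0.00557564  0.015     ]
cap ((357.77740478515625, 243.66452026367188), (32.0750732421875, 33.3658447265625), 130.1872100830078) 805.5 [ 0.43560134 -0.22878333  0.008     ]
f3 ((195.96644592285156, 265.3310852050781), (39.92979431152344, 41.28998947143555), 36.798912048339844) 1252.0 [0.40016875 0.27606008 0.012     ]
[[ 0.425 -0.905 -0.001]
 [-0.905 -0.425  0.001]
 [-0.001 -0.    -1.   ]]
```

```bash
cat >> h.py <<'E'
def togo(p,yaw=None):
    q=arm.state(); M=R.from_rotvec(q['tcp_rot']).as_matrix()
    d=1000*(M.T@(np.array(p)-q['tcp_pos'])); y=np.arctan2(M[1,0],M[0,0])
    print('clock %.2f'%q['clock'],'tcp',q['tcp_pos'].round(4),'yaw %.2f deg'%np.degrees(y),'F',q['contact_force'].round(1),'gap %.4f'%q['finger_gap'],'tool z',M[:,2].round(4))
    print('shift mm',d.round(1),'' if yaw is None else 'turn rad %.4f'%(-(np.radians(yaw)-y)))
E
python3 - <<'E'
from h import *
q=arm.state(); c=arm.calibration('wrist'); M=R.from_rotvec(q['tcp_rot']).as_matrix()
o,d=ray(c,[(c['cx'],c['cy'])]); print('cam in tool',M.T@(o-q['tcp_pos']), 'axis',M.T@d[0], 'imgx',M.T@R.from_rotvec(c['rvec']).as_matrix()[0])
togo([.582,-.005,.25],0)
E
```

```text
cam in tool [-0.00072737 -0.07912846 -0.12373409] axis [6.94600772e-04 3.09846356e-01 9.50786387e-01] imgx [ 9.99999746e-01 -3.68911725e-04 -6.10331248e-04]
clock 0.15 tcp [ 0.2441 -0.5202  0.2497] yaw -64.86 deg F [0.3 0.2 0.8] gap 0.0854 tool z [-6.0e-04  1.2e-03 -1.0e+00]
shift mm [-3.229e+02 -5.247e+02  1.000e-01] turn rad -1.1320
```

Call:
send_rows --commands '[0,0,0,0,-0.16,0,0,0,0,-0.16,0,0,0,0,-0.16,0,0,0,0,-0.16,0,0,0,0,-0.16,0,0,0,0,-0.16,0,0,0,0,-0.16]'

```text
clock: 1.02
tcp_pos: [0.2435, -0.5189, 0.2469]
tcp_rot: [-3.135, -0.039, 0.005]
contact_force: [0.1, 0.6, -0.6]
finger_gap: 0.0853
```

Call:
send_rows --commands '[0,32,-55,0,0,0,32,-55,0,0,0,32,-55,0,0,0,32,-55,0,0,0,32,-55,0,0,0,32,-55,0,0,0,0,0,0,0,0,0,0,0,0]'

```text
clock: 2.02
tcp_pos: [0.426, -0.1862, 0.2464]
tcp_rot: [-3.134, -0.038, 0.005]
contact_force: [0.9, -0.7, -0.0]
finger_gap: 0.0855
```

Run:
```python
from h import *
togo([.582,.035,.25],0)
c=arm.calibration('wrist'); im=arm.capture('wrist')[:,:,::-1]; cv2.imwrite('pics/w_cap.png',im)
print(proj(c,[.4356,-.2288,.053]),proj(c,[.4356,-.2288,.008]))
```

```text
clock 2.02 tcp [ 0.426  -0.1862  0.2464] yaw 1.40 deg F [ 0.9 -0.7 -0. ] gap 0.0855 tool z [-0.0031  0.0077 -1.    ]
shift mm [ 161.3 -217.3   -2.3] turn rad 0.0245
[[292.00440671 227.21000971]] [[291.08985271 213.70353748]]
```

View pics/w_cap.png

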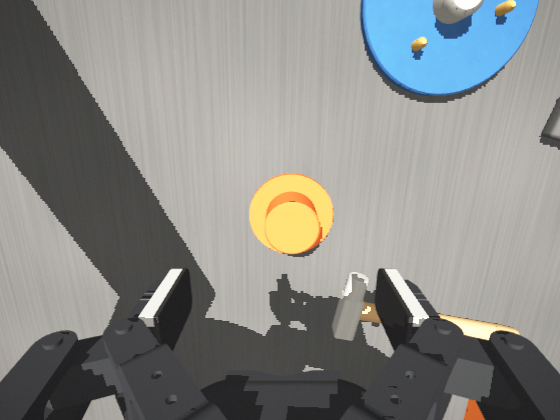

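The wrist picture shows the cap's crown at about (292,227), where the top-camera estimate predicted it. The plate is at upper right and is next.

Call:
send_rows --commands '[0,40,-54,0,0.0245,0,40,-54,0,0,0,40,-54,0,0,0,40,-54,0,0,0,0,0,0,0,0,0,0,0,0]'

```text
clock: 2.82
tcp_pos: [0.5813, 0.0108, 0.2463]
tcp_rot: [-3.137, 0.036, 0.006]
contact_force: [0.0, -1.2, 1.0]
finger_gap: 0.0853
```

Run:
```python
from h import *
togo([.4004,.3158,.25],0)
c=arm.calibration('wrist'); im=arm.capture('wrist')[:,:,::-1]; cv2.imwrite('pics/w_plate.png',im)
hsv=cv2.cvtColor(im,cv2.COLOR_BGR2HSV)
B=(hsv[...,0]>95)&(hsv[...,0]<125)&(hsv[...,1]>110)
for e,A in ell(B,2000): print(e,A,onz(c,e[0],.015))
Y=(hsv[...,0]>12)&(hsv[...,0]<35)&(hsv[...,1]>110)
for e,A in ell(Y,20): print('st',e[0],A,onz(c,e[0],.025))
print(proj(c,[[.582,-.005,.015],[.582,-.005,.045]]))
```

```text
clock 2.83 tcp [0.5813 0.0108 0.2463] yaw -1.31 deg F [ 0.  -1.2  1. ] gap 0.0853 tool z [-0.0035  0.0043 -1.    ]
shift mm [-187.8 -300.8   -1.8] turn rad -0.0228
((286.115234375, 188.6232452392578), (142.66722106933594, 146.67930603027344), 88.94127655029297) 16253.5 [[ 5.83231254e-01 -3.09176955e-04  1.50000000e-02]]
st (185.63803100585938, 368.7799987792969) 70.5 [[ 0.44253714 -0.24566662  0.025     ]]
st (200.1572723388672, 344.01409912109375) 531.5 [[ 0.46630478 -0.20543753  0.025     ]]
st (262.0128173828125, 228.18927001953125) 57.5 [[ 0.55443576 -0.04428286  0.025     ]]
st (328.28521728515625, 200.18495178222656) 59.5 [[ 0.63032419 -0.01215978  0.025     ]]
st (267.8775329589844, 157.14205932617188) 54.0 [[0.56424559 0.0376062  0.025     ]]
[[285.12212579 192.61242848]
 [285.21025913 199.95827615]]
```

View pics/w_plate.png

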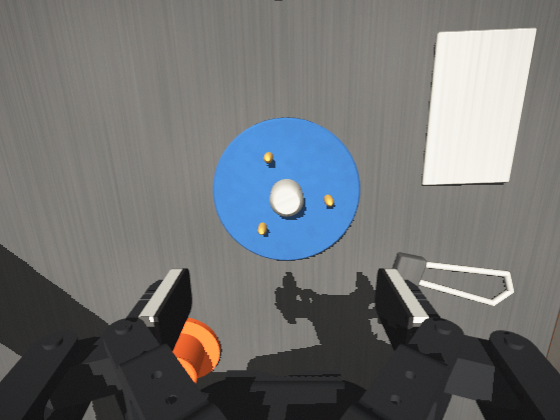

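The plate disc is at (286,189) in the wrist view and the stud centroid agrees with the top view within about 1.5 mm. The disc outline is biased because the side wall is visible. Flange next.

Call:
send_rows --commands '[0,-34,-53,0,-0.023,0,-34,-53,0,0,0,-34,-53,0,0,0,-34,-53,0,0,0,-34,-53,0,0,0,-34,-50,0,0,0,0,0,0,0,0,0,0,0,0]'

```text
clock: 3.88
tcp_pos: [0.3774, 0.3204, 0.2496]
tcp_rot: [-3.137, 0.039, -0.001]
contact_force: [0.1, -1.3, -0.2]
finger_gap: 0.0854
```

Run:
```python
from h import *
togo([.4004,.2758,.05],0)
c=arm.calibration('wrist'); im=arm.capture('wrist')[:,:,::-1]; cv2.imwrite('pics/w_f3.png',im)
p=proj(c,[[.4004,.2758,.012],[.4004,.2758,.066]]);print(p)
x,y=p[0].astype(int); x0,y0=x-75,y-75
cv2.imwrite('pics/w_f3z.png',cv2.resize(im[max(y0,0):y+75,x0:x+75],None,fx=4,fy=4,interpolation=cv2.INTER_CUBIC)); print(x0,y0)
i2=cv2.imread('pics/w_plate.png'); cv2.imwrite('pics/w_pz.png',cv2.resize(i2[115:265,210:360],None,fx=4,fy=4,interpolation=cv2.INTER_CUBIC))
```

```text
clock 3.88 tcp [0.3774 0.3204 0.2496] yaw -1.43 deg F [ 0.1 -1.3 -0.2] gap 0.0854 tool z [ 9.0e-04  4.7e-03 -1.0e+00]
shift mm [ 24.   44.9 199.5] turn rad -0.0250
[[303.44707361 214.15652162]
 [306.68812376 231.02800417]]
228 139
```

View pics/w_f3.png

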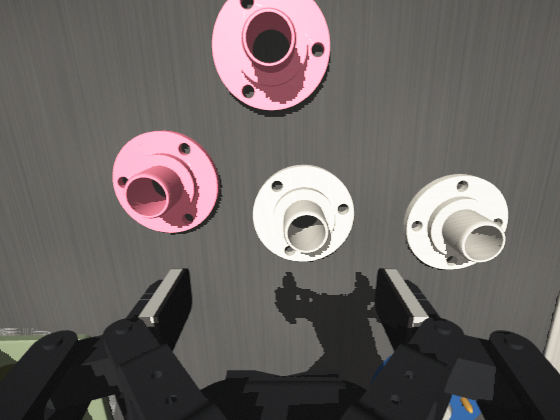

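View pics/w_f3z.png

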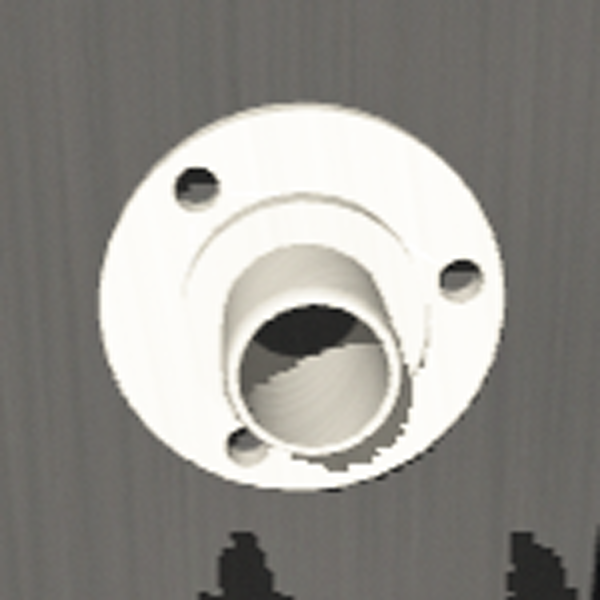

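View pics/w_pz.png

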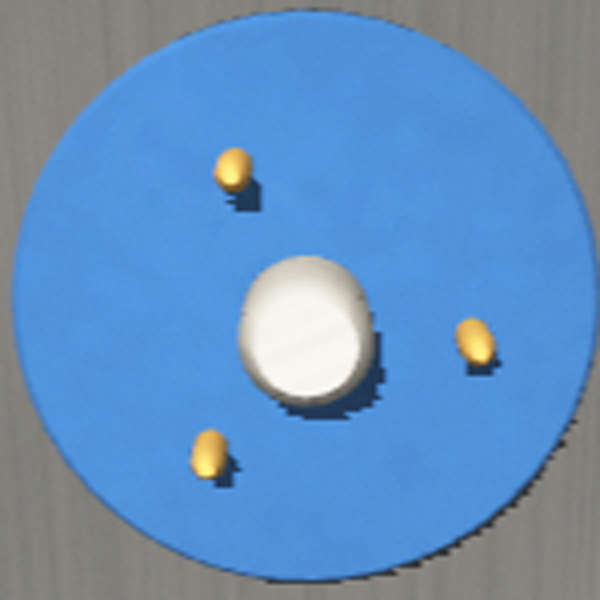

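Run:
```python
from h import *
c=arm.calibration('wrist')
H=onz(c,np.array([(197,189),(462,280),(247,446)])/4-.375+[228,139],.012)
m=H[:,:2].mean(0); d=H[:,:2]-m; print('holes',m,np.linalg.norm(d,axis=1),np.degrees(np.arctan2(d[:,1],d[:,0])))
print('neck',onz(c,np.array([(314.5,371.5)])/4-.375+[228,139],.066))
# plate-view calibration reconstructed from tool mount
q=arm.state(); Mt=R.from_rotvec(q['tcp_rot']).as_matrix(); Rc=R.from_rotvec(c['rvec']).as_matrix()
Rct=Rc@Mt; tct=Rc@q['tcp_pos']+np.array(c['tvec']).ravel()
M2=R.from_rotvec([-3.137,.036,.006]).as_matrix(); R2=Rct@M2.T; t2=tct-R2@np.array([.5813,.0108,.2463])
c2=dict(c); c2['rvec']=R.from_matrix(R2).as_rotvec(); c2['tvec']=t2
S=onz(c2,[(262.01,228.19),(328.29,200.18),(267.88,157.14)],.025)
m=S[:,:2].mean(0); d=S[:,:2]-m; print('studs',m,np.linalg.norm(d,axis=1),np.degrees(np.arctan2(d[:,1],d[:,0])))
print('spigot',onz(c2,np.array([(305,345)])/4-.375+[210,115],.045))
```

```text
holes [0.40003509 0.27393337] [0.04800909 0.04814082 0.04805383] [ 129.03864895    9.00938019 -111.11202854]
neck [[0.39999357 0.27521547 0.066     ]]
studs [ 0.5829743  -0.00625758] [0.0475579  0.04769559 0.04773071] [-126.93794357   -7.08220451  113.13296171]
spigot [[ 0.58266134 -0.00600934  0.045     ]]
```

Wrist and top agree within about 1.3 mm, on the flange-to-plate displacement and on a turn of -16°. I'll go over the flange and descend.

Call:
send_rows --commands '[0,12,23,0,0,0,12,23,0,0,0,0,0,50,0,0,0,0,50,0,0,0,0,50,0,0,0,0,0,0]'

```text
clock: 4.68
tcp_pos: [0.409, 0.2624, 0.0981]
tcp_rot: [-3.134, 0.073, -0.011]
contact_force: [0.5, -0.1, 0.0]
finger_gap: 0.0853
```

Run:
```python
from h import *
togo([.4002,.275,.05],0)
cv2.imwrite('pics/w_f3b.png',arm.capture('wrist')[:,:,::-1])
```

```text
clock 4.67 tcp [0.409  0.2624 0.0981] yaw -2.65 deg F [ 0.5 -0.1  0. ] gap 0.0853 tool z [ 0.007   0.0064 -1.    ]
shift mm [ -9.6 -11.9  48.1] turn rad -0.0463
```

View pics/w_f3b.png

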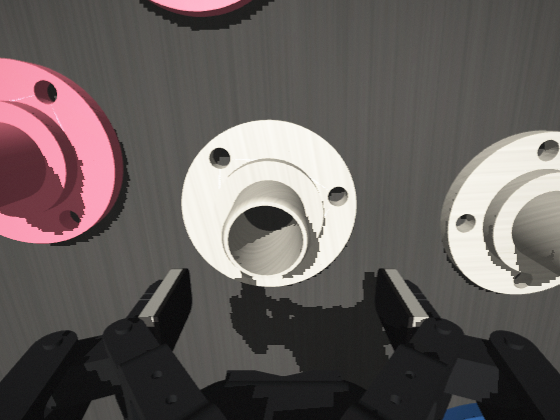

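The flange is at (267,205), slightly left and up, since the earlier moves overshot. I'll correct in small steps.

Call:
send_rows --commands '[0,-9,-12,0,0,0,0,0,0,0,0,0,0,0,0,0,0,0,0,0]'

```text
clock: 5.22
tcp_pos: [0.4054, 0.2784, 0.1064]
tcp_rot: [-3.124, 0.073, -0.034]
contact_force: [-0.7, 0.9, -0.3]
finger_gap: 0.0853
```

Run:
```python
from h import *
togo([.4002,.275,.05],0)
```

```text
clock 5.22 tcp [0.4054 0.2784 0.1064] yaw -2.71 deg F [-0.7  0.9 -0.3] gap 0.0853 tool z [ 0.0221  0.0159 -0.9996]
shift mm [-6.2  4.6 56.2] turn rad -0.0472
```

Call:
send_rows --commands '[0,0,0,0,0]'

```text
clock: 5.35
tcp_pos: [0.4055, 0.2785, 0.1068]
tcp_rot: [-3.124, 0.073, -0.035]
contact_force: [1.3, 0.3, -0.4]
finger_gap: 0.085
```

Run:
```python
from h import *
togo([.4002,.275,.05],0); print(arm.state()['joint_vel'].round(3))
```

```text
clock 5.35 tcp [0.4055 0.2785 0.1068] yaw -2.69 deg F [ 1.3  0.3 -0.4] gap 0.0850 tool z [ 0.0227  0.0162 -0.9996]
shift mm [-6.3  4.7 56.6] turn rad -0.0470
[ 0.001 -0.005 -0.003 -0.001  0.002 -0.001]
```

Call:
send_rows --commands '[0,0,0,0,0]'

```text
clock: 5.48
tcp_pos: [0.4055, 0.2785, 0.1068]
tcp_rot: [-3.124, 0.073, -0.035]
contact_force: [-0.2, 1.0, -0.8]
finger_gap: 0.0854
```

Run:
```python
from h import *
togo([.4002,.275,.05],0); print(arm.state()['joint_vel'].round(3))
```

```text
clock 5.47 tcp [0.4055 0.2785 0.1068] yaw -2.69 deg F [-0.2  1.  -0.8] gap 0.0854 tool z [ 0.0227  0.0163 -0.9996]
shift mm [-6.3  4.7 56.6] turn rad -0.0470
[ 0.003  0.002 -0.002  0.    -0.002  0.001]
```

Call:
send_rows --commands '[0,-6,4.5,20,0]'

```text
clock: 5.6
tcp_pos: [0.4011, 0.2755, 0.0875]
tcp_rot: [-3.121, 0.073, -0.041]
contact_force: [-0.6, 0.5, -0.2]
finger_gap: 0.0855
```

Run:
```python
from h import *
togo([.4002,.275,.05],0); print(arm.state()['joint_vel'].round(3),arm.state()['joint_positions'].round(3))
```

```text
clock 5.60 tcp [0.4011 0.2755 0.0875] yaw -2.70 deg F [-0.6  0.5 -0.2] gap 0.0855 tool z [ 0.0264  0.0186 -0.9995]
shift mm [-1.9  1.3 37.5] turn rad -0.0472
[-0.003  0.168  0.349 -0.    -0.465 -0.004] [5.77e-01 3.41e-01 2.01e+00 2.00e-03 7.58e-01 6.23e-01]
```

Call:
send_rows --commands '[0,0,0,-50,0,0,0,0,-50,0,0,0,0,-50,0,0,0,0,0,0,0,0,0,0,0]'

```text
clock: 6.22
tcp_pos: [0.3955, 0.2713, 0.2381]
tcp_rot: [-3.127, 0.074, -0.028]
contact_force: [-0.3, 0.5, -0.7]
finger_gap: 0.0855
```

Run:
```python
from h import *
togo([.4002,.275,.05],0); print(arm.state()['joint_vel'].round(3))
```

```text
clock 6.22 tcp [0.3955 0.2713 0.2381] yaw -2.71 deg F [-0.3  0.5 -0.7] gap 0.0855 tool z [ 0.0185  0.0134 -0.9997]
shift mm [  1.2  -1.2 188.2] turn rad -0.0474
[ 0.    -0.012 -0.027 -0.    -0.003  0.   ]
```

Call:
send_rows --commands '[0,0,0,-60,0,0,0,0,0,0]'

```text
clock: 6.48
tcp_pos: [0.3934, 0.2698, 0.2961]
tcp_rot: [-3.131, 0.074, -0.02]
contact_force: [-0.2, 0.6, -1.2]
finger_gap: 0.0853
```

Run:
```python
from h import *
togo([.4002,.275,.05],0)
```

```text
clock 6.47 tcp [0.3934 0.2698 0.2961] yaw -2.72 deg F [-0.2  0.6 -1.2] gap 0.0853 tool z [ 0.0127  0.0096 -0.9999]
shift mm [  3.5  -3.  246.2] turn rad -0.0474
```

Call:
send_rows --commands '[0,0,0,10,0,0,0,0,10,0,0,0,0,10,0,0,0,0,10,0,0,0,0,10,0,0,0,0,10,0,0,0,0,0,0]'

```text
clock: 7.35
tcp_pos: [0.3912, 0.2684, 0.225]
tcp_rot: [-3.139, 0.074, -0.002]
contact_force: [-0.5, 1.3, -0.2]
finger_gap: 0.0854
```

Run:
```python
from h import *
togo([.4002,.275,.05],0)
```

```text
clock 7.35 tcp [0.3912 0.2684 0.225 ] yaw -2.72 deg F [-0.5  1.3 -0.2] gap 0.0854 tool z [ 0.0011  0.0021 -1.    ]
shift mm [  8.5  -6.6 175. ] turn rad -0.0474
```

Call:
send_rows --commands '[0,3.5,-2.7,10,0,0,3.5,-2.7,10,0,0,0,0,10,0,0,0,0,10,0,0,0,0,10,0,0,0,0,10,0,0,0,0,10,0,0,0,0,10,0,0,0,0,10,0,0,0,0,0,0,0,0,0,0,0]'

```text
clock: 8.72
tcp_pos: [0.3997, 0.2745, 0.1291]
tcp_rot: [-3.138, 0.074, -0.003]
contact_force: [0.7, 0.2, -0.1]
finger_gap: 0.0856
```

Run:
```python
from h import *
togo([.4002,.275,.05],0)
```

```text
clock 8.72 tcp [0.3997 0.2745 0.1291] yaw -2.72 deg F [ 0.7  0.2 -0.1] gap 0.0856 tool z [ 0.0023  0.0028 -1.    ]
shift mm [ 0.3 -0.3 79.1] turn rad -0.0475
```

Slow moves hold position and keep the tilt small. I'll descend at that pace and close gently.

Call:
send_rows --commands '[0,0,0,10,0,0,0,0,10,0,0,0,0,10,0,0,0,0,10,0,0,0,0,10,0,0,0,0,8,0,0,0,0,5,0,0,0,0,2,0,0,0,0,0,0]'

```text
clock: 9.85
tcp_pos: [0.4002, 0.2749, 0.0597]
tcp_rot: [-3.137, 0.074, -0.004]
contact_force: [0.3, 0.5, 1.3]
finger_gap: 0.0855
```

Run:
```python
from h import *
togo([.4002,.275,.05],0)
cv2.imwrite('pics/w_f3c.png',arm.capture('wrist')[:,:,::-1])
```

```text
clock 9.85 tcp [0.4002 0.2749 0.0597] yaw -2.71 deg F [0.3 0.5 1.3] gap 0.0855 tool z [ 0.0029  0.0032 -1.    ]
shift mm [-0.  -0.1  9.7] turn rad -0.0474
```

View pics/w_f3c.png

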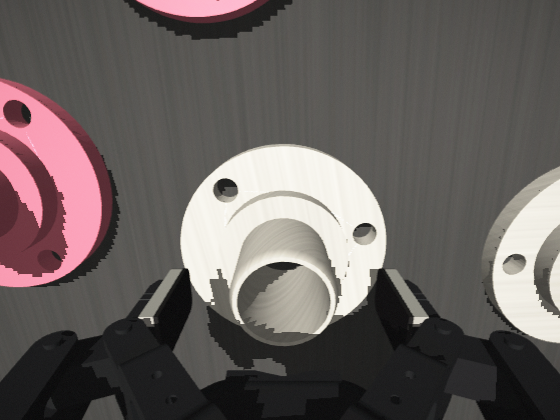

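The neck is centred between the jaws at (283,300). Down 9 mm and grip.

Call:
send_rows --commands '[0,0,0,5,0,0,0,0,3.5,0,0,0,0,0,0,255,0,0,0,0,255,0,0,0,0,255,0,0,0,0,255,0,0,0,0,255,0,0,0,0,255,0,0,0,0]' --grip_force 60

```text
clock: 11.02
tcp_pos: [0.4004, 0.2752, 0.0516]
tcp_rot: [-3.136, 0.075, -0.006]
contact_force: [-0.5, -0.2, 1.2]
finger_gap: 0.0459
```

Run:
```python
from h import *
togo([.4002,.275,.05],0)
```

```text
clock 11.03 tcp [0.4004 0.2752 0.0516] yaw -2.73 deg F [-0.5 -0.2  1.2] gap 0.0459 tool z [ 0.0038  0.0042 -1.    ]
shift mm [-0.2  0.2  1.6] turn rad -0.0476
```

Call:
send_rows --commands '[255,0,0,-5,0,255,0,0,-10,0,255,0,0,-10,0,255,0,0,-10,0,255,0,0,-10,0,255,0,0,-10,0,255,0,0,-10,0,255,0,0,-10,0,255,0,0,-5,0,255,0,0,0,0]'

```text
clock: 12.28
tcp_pos: [0.3991, 0.2741, 0.1364]
tcp_rot: [-3.138, 0.074, -0.003]
contact_force: [0.4, -0.4, -5.9]
finger_gap: 0.0467
```

Run:
```python
from h import *
togo([.5826,-.0055,.14],-18.73)
```

```text
clock 12.28 tcp [0.3991 0.2741 0.1364] yaw -2.72 deg F [ 0.4 -0.4 -5.9] gap 0.0467 tool z [ 0.0021  0.0027 -1.    ]
shift mm [196.6 270.6  -4. ] turn rad 0.2795
```

Lifted, with -5.9 N on the wrist, which fits 0.4 kg plus bias. Traverse to the plate.

Call:
send_rows --commands '[255,8,11,0,0,255,15,20.6,0,0,255,15,20.6,0,0,255,15,20.6,0,0,255,15,20.6,0,0,255,15,20.6,0,0,255,15,20.6,0,0,255,15,20.6,0,0,255,15,20.6,0,0,255,15,20.6,0,0,255,15,20.6,0,0,255,10,14,0,0,255,5,7,0,0,255,0,0,0,0,255,0,0,0,0]'

```text
clock: 14.15
tcp_pos: [0.5643, 0.0099, 0.1288]
tcp_rot: [3.137, -0.077, -0.019]
contact_force: [-0.6, 0.0, -4.3]
finger_gap: 0.0464
```

Run:
```python
from h import *
togo([.5826,-.0055,.14],-18.73)
```

```text
clock 14.15 tcp [0.5643 0.0099 0.1288] yaw -2.82 deg F [-0.6  0.  -4.3] gap 0.0464 tool z [-0.0121 -0.0033 -0.9999]
shift mm [ 18.9  14.5 -11.4] turn rad 0.2777
```

Call:
send_rows --commands '[255,0,0,0,0.03,255,0,0,0,0.05,255,0,0,0,0.05,255,0,0,0,0.05,255,0,0,0,0.05,255,0,0,0,0.03,255,0,0,0,0,255,0,0,0,0]'

```text
clock: 15.15
tcp_pos: [0.5622, 0.0141, 0.1295]
tcp_rot: [3.098, -0.496, -0.019]
contact_force: [-0.3, 0.4, -4.9]
finger_gap: 0.0464
```

Run:
```python
from h import *
togo([.5826,-.0055,.14],-18.73)
cv2.imwrite('pics/w_h1.png',arm.capture('wrist')[:,:,::-1])
```

```text
clock 15.15 tcp [0.5622 0.0141 0.1295] yaw -18.20 deg F [-0.3  0.4 -4.9] gap 0.0464 tool z [-0.0129 -0.0023 -0.9999]
shift mm [ 25.4  12.3 -10.7] turn rad 0.0092
```

View pics/w_h1.png

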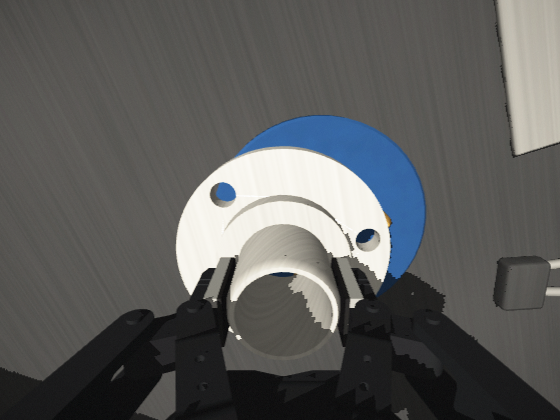

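Call:
send_rows --commands '[255,6,3,0,0.009,255,6,3,0,0,255,6,3,0,0,255,5,2.5,0,0,255,0,0,0,0,255,0,0,0,0]'

```text
clock: 15.95
tcp_pos: [0.5821, -0.0061, 0.129]
tcp_rot: [3.095, -0.512, -0.019]
contact_force: [-0.3, 0.5, -5.1]
finger_gap: 0.0468
```

Run:
```python
from h import *
togo([.5826,-.0055,.14],-18.73)
```

```text
clock 15.95 tcp [ 0.5821 -0.0061  0.129 ] yaw -18.79 deg F [-0.3  0.5 -5.1] gap 0.0468 tool z [-0.0129 -0.0024 -0.9999]
shift mm [  0.2  -0.6 -11. ] turn rad -0.0011
```

Call:
send_rows --commands '[255,0,0,15,0,255,0,0,0,0,255,0,0,0,0]'

```text
clock: 16.32
tcp_pos: [0.5812, -0.0057, 0.1125]
tcp_rot: [3.095, -0.511, -0.021]
contact_force: [-0.4, -0.1, -5.2]
finger_gap: 0.0464
```

Run:
```python
from h import *
togo([.5826,-.0055,.10],-18.73)
```

```text
clock 16.32 tcp [ 0.5812 -0.0057  0.1125] yaw -18.77 deg F [-0.4 -0.1 -5.2] gap 0.0464 tool z [-0.0141 -0.0023 -0.9999]
shift mm [ 1.4 -0.7 12.5] turn rad -0.0007
```

Call:
send_rows --commands '[255,0,0,-40,0,255,0,0,0,0,255,0,0,0,0]'

```text
clock: 16.7
tcp_pos: [0.5807, -0.0054, 0.1517]
tcp_rot: [3.095, -0.511, -0.026]
contact_force: [-0.6, 0.1, -6.0]
finger_gap: 0.0465
```

Run:
```python
from h import *
togo([.5826,-.0055,.10],-18.73)
```

```text
clock 16.70 tcp [ 0.5807 -0.0054  0.1517] yaw -18.75 deg F [-0.6  0.1 -6. ] gap 0.0465 tool z [-0.0172 -0.0021 -0.9998]
shift mm [ 2.6 -0.9 51.6] turn rad -0.0004
```

Call:
send_rows --commands '[255,0,0,40,0,255,0,0,0,0,255,0,0,0,0]'

```text
clock: 17.08
tcp_pos: [0.5797, -0.0055, 0.11]
tcp_rot: [3.095, -0.511, -0.028]
contact_force: [0.2, -0.3, -4.6]
finger_gap: 0.0466
```

Run:
```python
from h import *
togo([.5826,-.0055,.10],-18.73)
```

```text
clock 17.07 tcp [ 0.5797 -0.0055  0.11  ] yaw -18.75 deg F [ 0.2 -0.3 -4.6] gap 0.0466 tool z [-0.0184 -0.0021 -0.9998]
shift mm [ 2.9 -1.   9.9] turn rad -0.0003
```

Call:
send_rows --commands '[255,-19,6.4,-3,0,255,-19,6.4,-3,0,255,-19,6.4,-3,0,255,0,0,0,0,255,0,0,0,0]'

```text
clock: 17.7
tcp_pos: [0.5225, -0.0054, 0.1253]
tcp_rot: [3.096, -0.511, -0.011]
contact_force: [0.3, -0.0, -4.8]
finger_gap: 0.0464
```

Run:
```python
from h import *
togo([.5826,-.0055,.11],-18.73)
```

```text
clock 17.70 tcp [ 0.5225 -0.0054  0.1253] yaw -18.74 deg F [ 0.3 -0.  -4.8] gap 0.0464 tool z [-0.0075 -0.0024 -1.    ]
shift mm [ 57.  -19.3  14.8] turn rad -0.0002
```

Call:
send_rows --commands '[255,-19,6.4,0,0,255,-19,6.4,0,0,255,-19,6.4,0,0,255,0,0,0,0,255,0,0,0,0]'

```text
clock: 18.32
tcp_pos: [0.4682, -0.0054, 0.1274]
tcp_rot: [3.097, -0.511, 0.004]
contact_force: [1.0, -0.2, -4.4]
finger_gap: 0.0463
```

Run:
```python
from h import *
togo([.5826,-.0055,.12],-18.73)
```

```text
clock 18.32 tcp [ 0.4682 -0.0054  0.1274] yaw -18.74 deg F [ 1.  -0.2 -4.4] gap 0.0463 tool z [ 0.0024 -0.0027 -1.    ]
shift mm [108.3 -36.7   7.7] turn rad -0.0001
```

Tilt is corrected. Return outward slowly.

Call:
send_rows --commands '[255,4,-1.4,0,0,255,7.5,-2.5,0,0,255,7.5,-2.5,0,0,255,7.5,-2.5,0,0,255,7.5,-2.5,0,0,255,7.5,-2.5,0,0,255,7.5,-2.5,0,0,255,7.5,-2.5,0,0,255,7.5,-2.5,0,0,255,7.5,-2.5,0,0,255,7.5,-2.5,0,0,255,7.5,-2.5,0,0,255,5,-1.7,0,0,255,2,-0.7,0,0,255,0,0,0,0]'

```text
clock: 20.2
tcp_pos: [0.5768, -0.0059, 0.1272]
tcp_rot: [3.098, -0.511, 0.007]
contact_force: [0.2, -0.7, -4.3]
finger_gap: 0.0465
```

Run:
```python
from h import *
togo([.5826,-.0055,.10],-18.73)
```

```text
clock 20.20 tcp [ 0.5768 -0.0059  0.1272] yaw -18.74 deg F [ 0.2 -0.7 -4.3] gap 0.0465 tool z [ 0.0038 -0.0027 -1.    ]
shift mm [ 5.2 -2.3 27.2] turn rad -0.0001
```

Call:
send_rows --commands '[255,2.5,-1,4,0,255,2.3,-1,4,0,255,0,0,4,0,255,0,0,4,0,255,0,0,2,0,255,0,0,0,0]'

```text
clock: 20.95
tcp_pos: [0.5814, -0.0055, 0.1075]
tcp_rot: [3.097, -0.511, 0.004]
contact_force: [0.7, 0.2, -4.8]
finger_gap: 0.0469
```

Run:
```python
from h import *
togo([.5826,-.0055,.0849],-18.73)
im=arm.capture('wrist')[:,:,::-1]; cv2.imwrite('pics/w_h2.png',im); c=arm.calibration('wrist')
cv2.imwrite('pics/w_h2z.png',cv2.resize(im[130:370,170:410],None,fx=2.5,fy=2.5,interpolation=cv2.INTER_CUBIC))
th=np.radians([-6.8,113.2,233.2]); print(proj(c,[[.5826+.048*np.cos(t),-.0055+.048*np.sin(t),.035] for t in th]))
```

```text
clock 20.95 tcp [ 0.5814 -0.0055  0.1075] yaw -18.73 deg F [ 0.7  0.2 -4.8] gap 0.0469 tool z [ 0.0021 -0.0027 -1.    ]
shift mm [ 1.  -0.4 22.6] turn rad -0.0001
[[357.38452085 216.06652539]
 [234.01379433 177.28730804]
 [263.90640088 290.4987408 ]]
```

View pics/w_h2z.png

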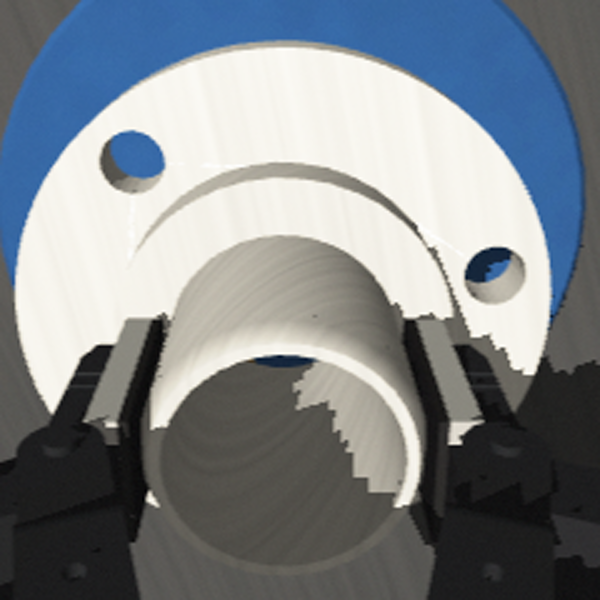

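Through the flange holes at (223,194) and (368,240) only the blue plate shows, because the oblique view hides the studs. I'll check the held flange's pose from the hole positions.

Run:
```python
from h import *
c=arm.calibration('wrist'); q=arm.state()
P=onz(c,np.array([(132.5,161.5),(495,276)])/2.5-.3+[170,130],q['tcp_pos'][2]-.0516+.012)[:,:2]
v=P[1]-P[0]; print(np.linalg.norm(v),'angle err',np.degrees(np.arctan2(v[1],v[0])))
# ideal: hole A at 113.2, B at -6.8 -> vector dir = -36.8
u=np.array([np.cos(np.radians(53.2)),np.sin(np.radians(53.2))]); print('centre',P.mean(0)-.024*u, q['tcp_pos'])
```

```text
0.08321462156536073 angle err -37.254529735042155
centre [ 0.58055608 -0.00702557] [ 0.58149837 -0.00555414  0.10763671]
```

Call:
send_rows --commands '[255,1.6,-0.8,2,0,255,0,0,2,0,255,0,0,2,0,255,0,0,0,0]'

```text
clock: 21.5
tcp_pos: [0.5837, -0.0053, 0.1016]
tcp_rot: [3.098, -0.511, 0.005]
contact_force: [-0.5, 0.0, -5.2]
finger_gap: 0.0463
```

Run:
```python
from h import *
togo([.5830,-.0053,.0849],-18.73)
```

```text
clock 21.50 tcp [ 0.5837 -0.0053  0.1016] yaw -18.74 deg F [-0.5  0.  -5.2] gap 0.0463 tool z [ 0.0031 -0.0027 -1.    ]
shift mm [-0.7  0.2 16.7] turn rad -0.0002
```

Call:
send_rows --commands '[255,-0.6,0.2,2,0,255,0,0,2,0,255,0,0,2,0,255,0,0,1,0,255,0,0,0,0]'

```text
clock: 22.12
tcp_pos: [0.583, -0.0053, 0.0941]
tcp_rot: [3.098, -0.511, 0.005]
contact_force: [-0.6, 0.5, -4.9]
finger_gap: 0.0463
```

Run:
```python
from h import *
togo([.5830,-.0053,.0849],-18.73)
```

```text
clock 22.12 tcp [ 0.583  -0.0053  0.0941] yaw -18.74 deg F [-0.6  0.5 -4.9] gap 0.0463 tool z [ 0.0031 -0.0027 -1.    ]
shift mm [-0.  -0.   9.2] turn rad -0.0002
```

Call:
send_rows --commands '[255,0,0,1.5,0,255,0,0,1.5,0,255,0,0,1.5,0,255,0,0,0.5,0,255,0,0,0,0]'

```text
clock: 22.75
tcp_pos: [0.5831, -0.0053, 0.0888]
tcp_rot: [3.098, -0.511, 0.006]
contact_force: [-0.7, -0.0, -5.2]
finger_gap: 0.0465
```

Run:
```python
from h import *
togo([.5830,-.0053,.0849],-18.73)
```

```text
clock 22.75 tcp [ 0.5831 -0.0053  0.0888] yaw -18.74 deg F [-0.7 -0.  -5.2] gap 0.0465 tool z [ 0.0033 -0.0027 -1.    ]
shift mm [-0.1 -0.   3.9] turn rad -0.0001
```

Call:
send_rows --commands '[255,0,0,1.5,0,255,0,0,1.5,0,255,0,0,1.5,0,255,0,0,1.5,0,255,0,0,0,0]'

```text
clock: 23.38
tcp_pos: [0.5831, -0.0054, 0.0824]
tcp_rot: [3.098, -0.511, 0.006]
contact_force: [0.1, -0.1, -5.0]
finger_gap: 0.0465
```

Run:
```python
from h import *
togo([.5830,-.0053,.0666],-18.73)
```

```text
clock 23.38 tcp [ 0.5831 -0.0054  0.0824] yaw -18.74 deg F [ 0.1 -0.1 -5. ] gap 0.0465 tool z [ 0.0033 -0.0027 -1.    ]
shift mm [-0.2 -0.  15.8] turn rad -0.0001
```

Bottom is at about 31 mm, below the stud tips, with no contact. Continuing down.

Call:
send_rows --commands '[255,0,0,2,0,255,0,0,2,0,255,0,0,2,0,255,0,0,2,0,255,0,0,1.5,0,255,0,0,0,0]'

```text
clock: 24.12
tcp_pos: [0.5832, -0.0054, 0.0721]
tcp_rot: [3.098, -0.511, 0.006]
contact_force: [0.7, -1.1, -5.0]
finger_gap: 0.0462
```

Run:
```python
from h import *
togo([.5830,-.0053,.0666],-18.73)
```

```text
clock 24.12 tcp [ 0.5832 -0.0054  0.0721] yaw -18.74 deg F [ 0.7 -1.1 -5. ] gap 0.0462 tool z [ 0.0033 -0.0027 -1.    ]
shift mm [-0.3 -0.   5.5] turn rad -0.0002
```

Call:
send_rows --commands '[255,-0.2,0,1.5,0,255,0,0,1.5,0,255,0,0,1,0,255,0,0,0.7,0,255,0,0,0,0]'

```text
clock: 24.75
tcp_pos: [0.5831, -0.0054, 0.0672]
tcp_rot: [3.098, -0.511, 0.006]
contact_force: [-0.1, -0.6, -5.2]
finger_gap: 0.0461
```

Run:
```python
from h import *
togo([.5830,-.0053,.0666],-18.73)
```

```text
clock 24.75 tcp [ 0.5831 -0.0054  0.0672] yaw -18.74 deg F [-0.1 -0.6 -5.2] gap 0.0461 tool z [ 0.0035 -0.0027 -1.    ]
shift mm [-0.1 -0.   0.6] turn rad -0.0002
```

Call:
send_rows --commands '[255,0,0,0.7,0,255,0,0,0.6,0,255,0,0,0.5,0]'

```text
clock: 25.12
tcp_pos: [0.5832, -0.0055, 0.0667]
tcp_rot: [3.097, -0.511, 0.007]
contact_force: [-0.9, -1.2, 1.5]
finger_gap: 0.0464
```

Run:
```python
from h import *
togo([.5830,-.0053,.0666],-18.73)
```

```text
clock 25.12 tcp [ 0.5832 -0.0055  0.0667] yaw -18.73 deg F [-0.9 -1.2  1.5] gap 0.0464 tool z [ 0.0039 -0.003  -1.    ]
shift mm [-0.3 -0.2  0.1] turn rad -0.0000
```

Contact of about 6.5 N came exactly at the expected seated height, 0.0666. Release and rise.

Call:
send_rows --commands '[0,0,0,0,0,0,0,0,0,0,0,0,0,0,0,0,0,0,0,0,0,0,0,-4,0,0,0,0,-8,0,0,0,0,-10,0,0,0,0,-10,0,0,0,0,-10,0,0,0,0,-10,0,0,0,0,-10,0,0,0,0,-10,0,0,0,0,-10,0,0,0,0,-10,0,0,0,0,-10,0,0,0,0,-5,0,0,0,0,0,0]'

```text
clock: 27.25
tcp_pos: [0.5846, -0.0051, 0.1839]
tcp_rot: [3.099, -0.511, 0.019]
contact_force: [0.1, -0.3, 0.5]
finger_gap: 0.0854
```

Run:
```python
from h import *
togo([.4356,-.2295,.17],0)
cv2.imwrite('pics/w_s.png',arm.capture('wrist')[:,:,::-1])
im=arm.capture('scene')[:,:,::-1]
cv2.imwrite('pics/s_s.png',cv2.resize(im[130:280,150:400],None,fx=3,fy=3))
```

```text
clock 27.25 tcp [ 0.5846 -0.0051  0.1839] yaw -18.73 deg F [ 0.1 -0.3  0.5] gap 0.0854 tool z [ 0.012  -0.0031 -0.9999]
shift mm [-69.2 260.4  12.8] turn rad -0.3269
```

View pics/w_s.png

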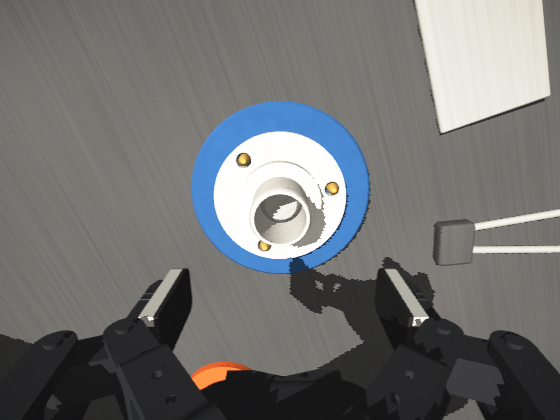

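View pics/s_s.png

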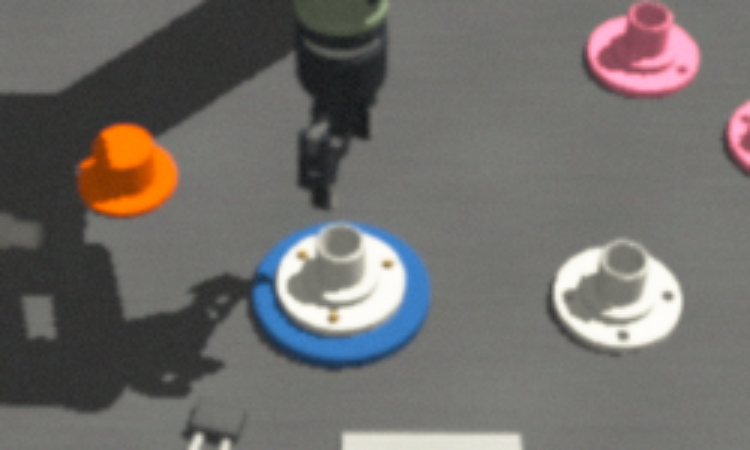

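The flange is seated, with all three brass stud tips showing in its holes at (243,160), (332,188) and (264,245). On to the cap.

Call:
send_rows --commands '[0,7,20,0,0,0,7,20,0,0,0,7,20,0,0,0,7,20,0,0,0,7,20,0,0,0,7,20,0,0,0,7,20,0,0,0,7,20,0,0,0,7,20,0,0,0,0,0,0,0,0,0,0,0,0]'

```text
clock: 28.72
tcp_pos: [0.5834, -0.2118, 0.1804]
tcp_rot: [3.095, -0.515, 0.007]
contact_force: [0.3, 0.3, -0.8]
finger_gap: 0.0852
```

Run:
```python
from h import *
togo([.4356,-.2295,.17],0)
```

```text
clock 28.73 tcp [ 0.5834 -0.2118  0.1804] yaw -18.89 deg F [ 0.3  0.3 -0.8] gap 0.0852 tool z [ 0.0039 -0.0045 -1.    ]
shift mm [-134.2   64.6    9.9] turn rad -0.3296
```

Call:
send_rows --commands '[0,-5,2.4,0,0,0,-9,4.4,0,0,0,-9,4.4,0,0,0,-9,4.4,0,0,0,-9,4.4,0,0,0,-9,4.4,0,0,0,-9,4.4,0,0,0,-9,4.4,0,0,0,-9,4.4,0,0,0,-9,4.4,0,0,0,-9,4.4,0,0,0,-9,4.4,0,0,0,-9,4.4,0,0,0,-9,4.4,0,0,0,-7,3,0,0,0,-3,1.5,0,0,0,0,0,0,0,0,0,0,0,0]'

```text
clock: 30.98
tcp_pos: [0.4272, -0.2293, 0.1806]
tcp_rot: [3.096, -0.511, 0.008]
contact_force: [0.0, 0.6, 0.4]
finger_gap: 0.0854
```

Run:
```python
from h import *
togo([.4356,-.2295,.12],0)
im=arm.capture('wrist')[:,:,::-1]; cv2.imwrite('pics/w_c2.png',im); c=arm.calibration('wrist')
print(proj(c,[[.4356,-.2293,.053],[.4356,-.2293,.008]]))
hsv=cv2.cvtColor(im,cv2.COLOR_BGR2HSV); O=(hsv[...,0]<22)&(hsv[...,1]>150)&(hsv[...,2]>60)
for e,A in ell(O,1000): print(e,A,onz(c,e[0],.008))
```

```text
clock 30.98 tcp [ 0.4272 -0.2293  0.1806] yaw -18.76 deg F [0.  0.6 0.4] gap 0.0854 tool z [ 0.0045 -0.0045 -1.    ]
shift mm [ 7.7 -2.7 60.6] turn rad -0.3274
[[292.63401527 202.37275989]
 [290.99652943 188.47090283]]
((291.4804382324219, 187.09767150878906), (102.00269317626953, 104.43231964111328), 80.46244049072266) 8225.0 [[ 0.43646036 -0.22816661  0.008     ]]
```

View pics/w_c2.png

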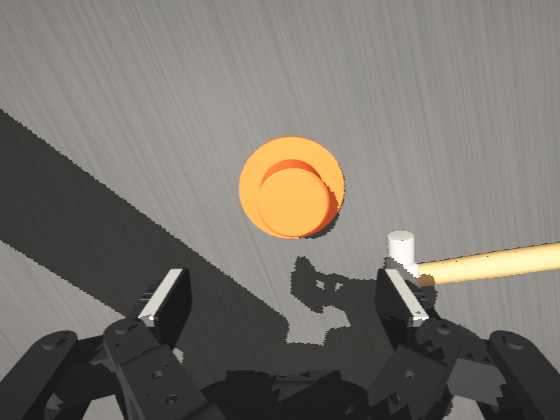

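The crown is at (293,202), near the prediction. The hammer head at (400,245) is close to the right finger's path, so I'll check clearance.

Run:
```python
from h import *
c=arm.calibration('wrist'); M=R.from_rotvec(arm.state()['tcp_rot']).as_matrix()
C=np.array([.4362,-.2293,0])
P=onz(c,[(388,237),(400,240),(413,237),(388,265),(413,272),(420,275)],.025)
print(((P-C)@M*1000).round(0)); print((P-C).round(3))
print(onz(c,[(293.5,202)],.053))
```

```text
[[ 91.  43. -24.]
 [103.  47. -24.]
 [115.  43. -24.]
 [ 94.  73. -24.]
 [120.  81. -24.]
 [127.  84. -24.]]
[[ 0.072 -0.07   0.025]
 [ 0.083 -0.077  0.025]
 [ 0.095 -0.078  0.025]
 [ 0.066 -0.099  0.025]
 [ 0.087 -0.115  0.025]
 [ 0.093 -0.121  0.025]]
[[ 0.4363727  -0.22922547  0.053     ]]
```

Call:
send_rows --commands '[0,4,-1.4,4,0,0,4,-1.4,9,0,0,0,0,10,0,0,0,0,10,0,0,0,0,10,0,0,0,0,10,0,0,0,0,10,0,0,0,0,10,0,0,0,0,10,0,0,0,0,6,0,0,0,0,3,0,0,0,0,0,0]'

```text
clock: 32.52
tcp_pos: [0.4368, -0.2293, 0.081]
tcp_rot: [3.097, -0.511, 0.005]
contact_force: [-0.5, 0.8, -0.5]
finger_gap: 0.0852
```

Run:
```python
from h import *
togo([.4363,-.2293,.036],0)
```

```text
clock 32.52 tcp [ 0.4368 -0.2293  0.081 ] yaw -18.73 deg F [-0.5  0.8 -0.5] gap 0.0852 tool z [ 0.0028 -0.0035 -1.    ]
shift mm [-0.6  0.  45. ] turn rad -0.3269
```

Call:
send_rows --commands '[0,-0.5,0,5,0,0,0,0,8,0,0,0,0,8,0,0,0,0,8,0,0,0,0,6,0,0,0,0,4,0,0,0,0,2,0,0,0,0,0,0]'

```text
clock: 33.52
tcp_pos: [0.4368, -0.2295, 0.0374]
tcp_rot: [3.096, -0.511, 0.007]
contact_force: [-0.2, 1.4, -1.1]
finger_gap: 0.0858
```

Run:
```python
from h import *
togo([.4363,-.2293,.036],0)
cv2.imwrite('pics/w_c3.png',arm.capture('wrist')[:,:,::-1])
```

```text
clock 33.52 tcp [ 0.4368 -0.2295  0.0374] yaw -18.72 deg F [-0.2  1.4 -1.1] gap 0.0858 tool z [ 0.0036 -0.0039 -1.    ]
shift mm [-0.5 -0.   1.4] turn rad -0.3268
```

View pics/w_c3.png

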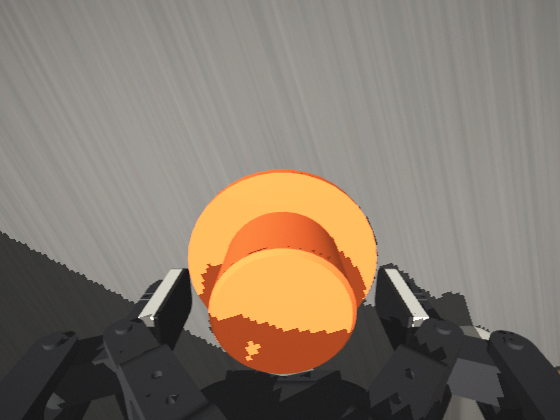

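The crown is centred between the jaws at (283,310). Grip and lift.

Call:
send_rows --commands '[255,-0.4,0,0,0,255,0,0,0,0,255,0,0,0,0,255,0,0,0,0,255,0,0,0,0,255,0,0,0,0]' --grip_force 50

```text
clock: 34.33
tcp_pos: [0.4364, -0.2294, 0.0382]
tcp_rot: [3.096, -0.51, 0.007]
contact_force: [-0.8, -0.2, -0.1]
finger_gap: 0.0586
```

Run:
```python
from h import *
togo([.4363,-.2293,.036],0)
```

```text
clock 34.33 tcp [ 0.4364 -0.2294  0.0382] yaw -18.72 deg F [-0.8 -0.2 -0.1] gap 0.0586 tool z [ 0.0041 -0.0043 -1.    ]
shift mm [-0.2 -0.1  2.2] turn rad -0.3268
```

Call:
send_rows --commands '[255,0,0,-4,0,255,0,0,-8,0,255,0,0,-10,0,255,0,0,-10,0,255,0,0,-10,0,255,0,0,-10,0,255,0,0,-10,0,255,0,0,-10,0,255,0,0,-10,0,255,0,0,-10,0,255,0,0,-5,0,255,0,0,0,0]'

```text
clock: 35.83
tcp_pos: [0.4353, -0.2285, 0.1419]
tcp_rot: [3.097, -0.511, 0.006]
contact_force: [-0.7, -0.2, -3.3]
finger_gap: 0.0585
```

Run:
```python
from h import *
togo([.5832,-.0055,.14],0)
```

```text
clock 35.83 tcp [ 0.4353 -0.2285  0.1419] yaw -18.73 deg F [-0.7 -0.2 -3.3] gap 0.0585 tool z [ 0.0033 -0.0038 -1.    ]
shift mm [  68.5 -258.7    1.6] turn rad -0.3268
```

Call:
send_rows --commands '[255,2,-7,0,0,255,3.7,-14,0,0,255,3.7,-14,0,0,255,3.7,-14,0,0,255,3.7,-14,0,0,255,3.7,-14,0,0,255,3.7,-14,0,0,255,3.7,-14,0,0,255,3.7,-14,0,0,255,3.7,-14,0,0,255,3.7,-14,0,0,255,3.7,-14,0,0,255,3.7,-14,0,0,255,3.7,-14,0,0,255,3.7,-14,0,0,255,3.7,-14,0,0,255,3.7,-14,0,0,255,2,-8,0,0,255,1,-4,0,0,255,0,0,0,0]'

```text
clock: 38.33
tcp_pos: [0.5838, -0.0026, 0.1399]
tcp_rot: [3.098, -0.509, 0.002]
contact_force: [-0.6, 0.1, -3.5]
finger_gap: 0.0588
```

Run:
```python
from h import *
togo([.5832,-.0055,.125],0)
```

```text
clock 38.33 tcp [ 0.5838 -0.0026  0.1399] yaw -18.65 deg F [-0.6  0.1 -3.5] gap 0.0588 tool z [ 9.0e-04 -2.5e-03 -1.0e+00]
shift mm [ 0.3  2.9 14.9] turn rad -0.3255
```

Run:
```python
from h import *
im=cv2.imread('pics/w_s.png'); cv2.imwrite('pics/w_sz.png',cv2.resize(im[120:270,205:355],None,fx=4,fy=4,interpolation=cv2.INTER_CUBIC))
c=arm.calibration('wrist'); q=arm.state(); Mt=R.from_rotvec(q['tcp_rot']).as_matrix(); Rc=R.from_rotvec(c['rvec']).as_matrix()
Rct=Rc@Mt; tct=Rc@q['tcp_pos']+np.array(c['tvec']).ravel()
M2=R.from_rotvec([3.099,-.511,.019]).as_matrix(); R2=Rct@M2.T
c2=dict(c); c2['rvec']=R.from_matrix(R2).as_rotvec(); c2['tvec']=tct-R2@np.array([.5846,-.0051,.1839])
import json; json.dump({k:np.array(v).ravel().tolist() if k in('rvec','tvec') else float(v) for k,v in c2.items()},open('c2.json','w'))
hsv=cv2.cvtColor(im,cv2.COLOR_BGR2HSV); W=(hsv[...,2]>200)&(hsv[...,1]<50); W=W.copy(); W[:110]=0; W[275:]=0;W[:,:190]=0;W[:,370:]=0
for e,A in ell(W,3000): print(e,A,onz(c2,e[0],.027))
print((proj(c2,[[.5832,-.0055,.081],[.5832,-.0055,.027]])-[205,120])*4+1.5)
```

```text
((279.4328918457031, 194.8184356689453), (127.43138122558594, 131.994384765625), 90.8890609741211) 13038.5 [[ 0.58319864 -0.00311425  0.027     ]]
[[303.92338681 389.55230043]
 [302.62779951 310.31882729]]
```

View pics/w_sz.png

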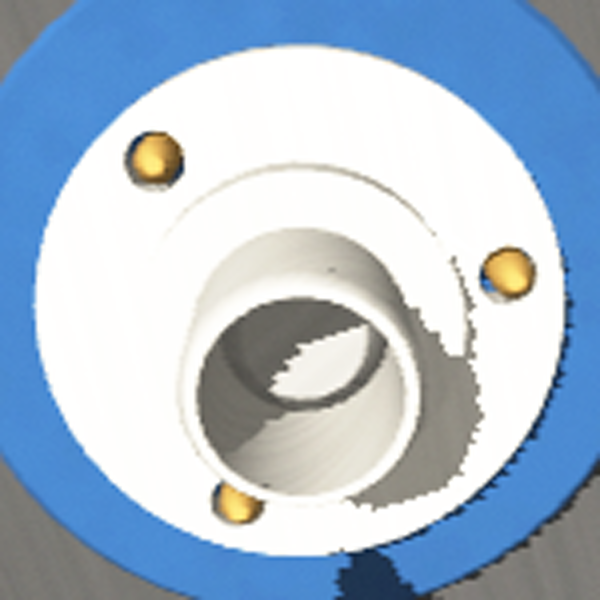

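The seated neck rim centre is at zoom (301,397) against a predicted (304,390), so the neck sits about 1 mm toward tool +y. I'll aim for that.

Call:
send_rows --commands '[255,0,2,3,0,255,0,1.8,3,0,255,0,0,3,0,255,0,0,2,0,255,0,0,0,0]'

```text
clock: 38.95
tcp_pos: [0.5816, -0.0078, 0.1279]
tcp_rot: [3.097, -0.511, 0.0]
contact_force: [0.1, 0.4, -4.4]
finger_gap: 0.0589
```

Run:
```python
from h import *
togo([.5827,-.0064,.077],0)
im=arm.capture('scene')[:,:,::-1]
cv2.imwrite('pics/s_c.png',cv2.resize(im[130:280,150:400],None,fx=3,fy=3,interpolation=cv2.INTER_CUBIC))
```

```text
clock 38.95 tcp [ 0.5816 -0.0078  0.1279] yaw -18.75 deg F [ 0.1  0.4 -4.4] gap 0.0589 tool z [-4.0e-04 -2.9e-03 -1.0e+00]
shift mm [ 0.6 -1.8 50.9] turn rad -0.3272
```

View pics/s_c.png

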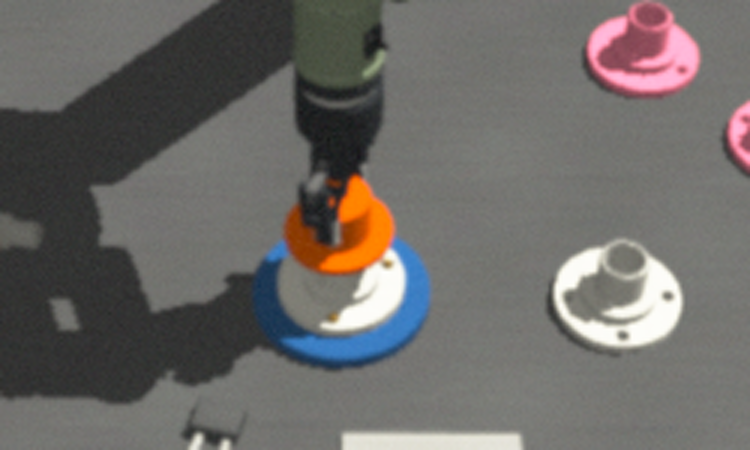

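The cap is held above the neck and looks centred over it. Fine correction and slow descent.

Call:
send_rows --commands '[255,0.5,-1.5,1.5,0,255,0,0,1.5,0,255,0,0,1,0,255,0,0,0,0]'

```text
clock: 39.5
tcp_pos: [0.5829, -0.0062, 0.1239]
tcp_rot: [3.097, -0.511, 0.001]
contact_force: [-0.5, 0.5, -4.3]
finger_gap: 0.0586
```

Run:
```python
from h import *
togo([.5827,-.0064,.077],0)
```

```text
clock 39.50 tcp [ 0.5829 -0.0062  0.1239] yaw -18.73 deg F [-0.5  0.5 -4.3] gap 0.0586 tool z [ 3.0e-04 -2.9e-03 -1.0e+00]
shift mm [-0.2  0.1 46.9] turn rad -0.3269
```

Cap bottom is at 86 mm and the neck top at 81 mm.

Call:
send_rows --commands '[255,0,0,1.5,0,255,0,0,1.5,0,255,0,0,1.5,0,255,0,0,1.5,0,255,0,0,0,0]'

```text
clock: 40.12
tcp_pos: [0.5829, -0.0063, 0.1175]
tcp_rot: [3.097, -0.511, 0.001]
contact_force: [-0.6, -0.4, -3.9]
finger_gap: 0.0587
```

Run:
```python
from h import *
togo([.5827,-.0064,.077],0)
```

```text
clock 40.12 tcp [ 0.5829 -0.0063  0.1175] yaw -18.73 deg F [-0.6 -0.4 -3.9] gap 0.0587 tool z [ 2.0e-04 -2.9e-03 -1.0e+00]
shift mm [-0.2  0.1 40.5] turn rad -0.3269
```

Call:
send_rows --commands '[255,0,0,1.5,0,255,0,0,1.5,0,255,0,0,1.5,0,255,0,0,1.5,0,255,0,0,0,0]'

```text
clock: 40.75
tcp_pos: [0.5829, -0.0063, 0.1111]
tcp_rot: [3.097, -0.511, 0.001]
contact_force: [-0.8, 0.7, -3.8]
finger_gap: 0.0587
```

Run:
```python
from h import *
togo([.5827,-.0064,.077],0)
```

```text
clock 40.75 tcp [ 0.5829 -0.0063  0.1111] yaw -18.73 deg F [-0.8  0.7 -3.8] gap 0.0587 tool z [ 2.0e-04 -2.9e-03 -1.0e+00]
shift mm [-0.2  0.1 34.1] turn rad -0.3269
```

Eight mm over the neck with no contact. Continuing.

Call:
send_rows --commands '[255,0,0,2,0,255,0,0,2.5,0,255,0,0,2.5,0,255,0,0,2.5,0,255,0,0,2.5,0,255,0,0,2,0,255,0,0,0,0]'

```text
clock: 41.62
tcp_pos: [0.5829, -0.0063, 0.096]
tcp_rot: [3.097, -0.511, 0.001]
contact_force: [0.8, -1.0, -3.7]
finger_gap: 0.0588
```

Run:
```python
from h import *
togo([.5827,-.0064,.077],0)
```

```text
clock 41.62 tcp [ 0.5829 -0.0063  0.096 ] yaw -18.73 deg F [ 0.8 -1.  -3.7] gap 0.0588 tool z [ 1.0e-04 -2.9e-03 -1.0e+00]
shift mm [-0.2  0.1 19. ] turn rad -0.3270
```

Call:
send_rows --commands '[255,-0.2,0,2,0,255,0,0,2,0,255,0,0,2,0,255,0,0,2,0,255,0,0,2,0,255,0,0,1,0,255,0,0,0,0]'

```text
clock: 42.5
tcp_pos: [0.5828, -0.0063, 0.0843]
tcp_rot: [3.097, -0.511, 0.001]
contact_force: [0.7, -0.2, -3.5]
finger_gap: 0.0584
```

Run:
```python
from h import *
togo([.5827,-.0064,.0772],0)
```

```text
clock 42.50 tcp [ 0.5828 -0.0063  0.0843] yaw -18.73 deg F [ 0.7 -0.2 -3.5] gap 0.0584 tool z [ 4.0e-04 -2.9e-03 -1.0e+00]
shift mm [-0.1  0.1  7.1] turn rad -0.3269
```

Call:
send_rows --commands '[255,0,0,1.5,0,255,0,0,1.5,0,255,0,0,1.5,0,255,0,0,1,0,255,0,0,0,0]'

```text
clock: 43.12
tcp_pos: [0.5829, -0.0063, 0.0785]
tcp_rot: [3.097, -0.511, 0.002]
contact_force: [-0.3, -0.1, -4.1]
finger_gap: 0.0589
```

Run:
```python
from h import *
togo([.5827,-.0064,.0772],0)
```

```text
clock 43.12 tcp [ 0.5829 -0.0063  0.0785] yaw -18.73 deg F [-0.3 -0.1 -4.1] gap 0.0589 tool z [ 6.0e-04 -2.9e-03 -1.0e+00]
shift mm [-0.2  0.1  1.3] turn rad -0.3269
```

Call:
send_rows --commands '[255,0,0,0.6,0,255,0,0,0.6,0,255,0,0,0.3,0]'

```text
clock: 43.5
tcp_pos: [0.583, -0.0063, 0.0773]
tcp_rot: [3.097, -0.511, 0.002]
contact_force: [-0.1, 0.3, -0.5]
finger_gap: 0.0586
```

Run:
```python
from h import *
togo([.5827,-.0064,.0772],0)
```

```text
clock 43.50 tcp [ 0.583  -0.0063  0.0773] yaw -18.73 deg F [-0.1  0.3 -0.5] gap 0.0586 tool z [ 0.001  -0.0029 -1.    ]
shift mm [-0.3  0.2  0.1] turn rad -0.3269
```

Call:
send_rows --commands '[255,0,0,0.5,0,0,0,0,0,0,0,0,0,0,0,0,0,0,0,0,0,0,0,0,0,0,0,0,0,0]'

```text
clock: 44.25
tcp_pos: [0.5846, -0.0064, 0.0785]
tcp_rot: [3.098, -0.511, 0.009]
contact_force: [0.2, 0.1, 1.0]
finger_gap: 0.0853
```

Call:
send_rows --commands '[0,0,0,-4,0,0,0,0,-8,0,0,0,0,-10,0,0,0,0,-10,0,0,0,0,-10,0,0,0,0,-10,0,0,0,0,-10,0,0,0,0,-10,0,0,0,0,-10,0,0,0,0,-10,0,0,-20,-20,0,0,0,-20,-20,0,0,0,-20,-20,0,0,0,0,0,0,0,0,0,0,0,0]'

```text
clock: 46.12
tcp_pos: [0.547, 0.0712, 0.1796]
tcp_rot: [3.098, -0.512, 0.016]
contact_force: [-0.4, 0.9, -0.2]
finger_gap: 0.0852
```

Run:
```python
from h import *
togo([.5827,-.0064,.0772],0)
cv2.imwrite('pics/w_e.png',arm.capture('wrist')[:,:,::-1])
im=arm.capture('scene')[:,:,::-1]
cv2.imwrite('pics/s_e.png',cv2.resize(im[130:280,150:400],None,fx=3,fy=3,interpolation=cv2.INTER_CUBIC))
im=arm.capture('top')[:,:,::-1]; cv2.imwrite('pics/t_e.png',im)
```

```text
clock 46.12 tcp [0.547  0.0712 0.1796] yaw -18.79 deg F [-0.4  0.9 -0.2] gap 0.0852 tool z [ 0.01   -0.0035 -0.9999]
shift mm [ 57.7  62.  103. ] turn rad -0.3279
```

View pics/w_e.png

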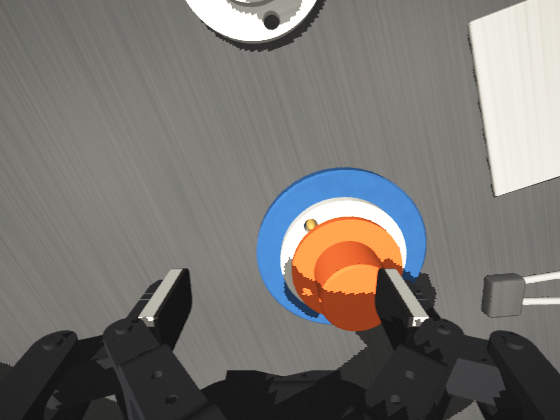

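View pics/s_e.png

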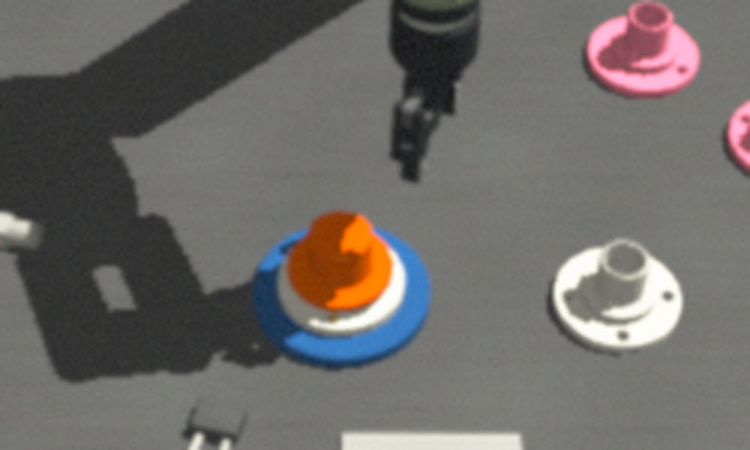

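View pics/t_e.png

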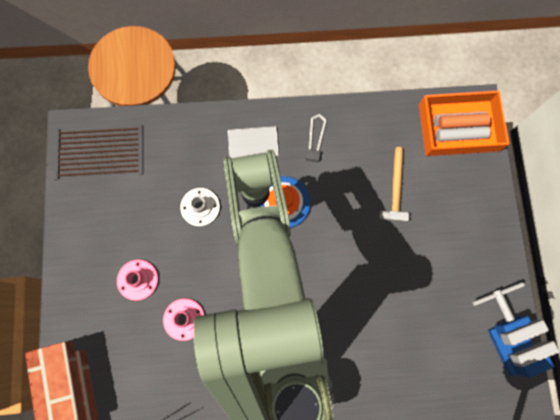

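Run:
```python
from cell import arm
print(arm.state()['clock'],arm.state()['joint_vel'].round(3)); print(arm.sign_off())
```

```text
46.275 [-0.002  0.     0.002 -0.    -0.001  0.001]
the job is handed in; nothing more can be done
None
```

I seated the three-hole flange on the blue stud plate, set the orange cap over its neck, let go of both, and handed the job in at 46.3 s of the 69 s allowed.

- **Flange:** I turned it about 16° to line up the holes and lowered it in small steps. There was no side load on the way down. Contact of about 6.5 N came with the tool at 66.7 mm, against an expected 66.6 mm. A picture after release showed all three stud tips through the holes.
- **Cap:** It slid over the neck without touching. Contact of a few newtons came with the tool at 77.3 mm, against an expected 77.2 mm. The last wrist and scene pictures show it centred on the flange, with its brim looking flat on the shoulder. I did not measure the brim separately after release.
- **Disagreements:**
  - The top and wrist cameras differed by about 1.3 mm.
  - Outlines fitted to whole discs were off by a few mm because the side walls showed, so I used the holes, studs and rims instead.
  - Fast moves overshot and tilted the tool by up to about 1.9°. I corrected that, and did both lowerings slowly with under 0.4° of tilt.
- **Everything else:** The four-hole flange, pink look-alikes, hammer, striker and offcut looked unmoved in the last top picture, where the arm hides part of the offcut. At hand-in the gripper was open and clear of everything.

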